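# Key a stool seat plate onto the assembly stand and bolt it

## Task

Fit the notched aluminium seat plate onto the orange ring of the blue assembly stand: press it down lightly and turn it by feel until its wide and narrow notches drop over the ring's thick and thin pins and it lies flat and fully home, never forcing it down. Let go of it, then slide the red-knobbed bolt all the way in over the plate to lock it. Leave the blank plate and everything else on the bench where it is.

Things in the scene. Friction and masses are not known exactly. Their poses are not given: they have to be found in the camera images.
- keyed_plate: Seat plate to fit, loose, about 0.35 kg, standing on its spigot. Aluminium plate 90 (x) x 84 (y) x 8 mm on a round spigot 36 mm in diameter, 22 mm long, its lowest 8 mm tapering to 26 mm. Origin: centre of the spigot's bottom, z up; plate from z = 22 to 30 mm. Notches, 19 mm deep, in the middle of two edges: 17 mm wide in the +x edge, 10 mm wide in the -x edge.
- boss_top (a point): On the keyed plate: centre of the top of its square black boss, which stands in the middle of the plate: 30 x 30 mm, 42 mm tall, sides along the plate's x and y, top 72 mm above the plate's origin. Grip the plate by it.
- plate_under (a point): On the keyed plate: centre of the plate's underside (22 mm above the body's origin), axes as the plate.
- stand: Fixed blue stand; origin on the bench below the centre of its orange ring, z up. Base 130 (x) x 225 (y, -155 to +70) x 12 mm. Ring 100 mm in diameter, top at z = 38 mm, with a bore 39 mm in diameter, 26 mm deep, for the spigot. On its -y side a grey block (64 mm wide, y -150 to -75, top at z = 48 mm) carries the slide bolt.
- ring_top (a point): Centre of the ring's top face, 38 mm above the stand's origin, axes as the stand (NOT turned with the ring). Plate home: its underside centre is here. Two steel pins stand 10 mm up from this face, 36 mm from the centre, across from each other: thick 14 mm, thin 7 mm in diameter.
- bore (a point): Centre of the bore's bottom, 12 mm above the bench. The ring is clamped, will not turn, and its angle is not measured: from above, the thick pin lies 0.1 to 1.3 rad counter-clockwise of the stand's +x, the thin one across from it. The plate drops home only with its +x (wide) notch on the thick pin, within about 0.04 rad; otherwise it rests on the pins, 10 mm too high.
- bolt (a joint): Slide bolt, m: 0 to 0.005 at the start (open), 0.034 fully in. Slides along the stand's +y, towards the ring, against about 2.5 N of friction; stays where left. Steel tongue 24 mm wide, 6 mm thick, underside 3 mm above a seated plate; its tip is 66 mm from the ring's centre at 0, 32 mm when fully in. An unseated plate blocks it.
- bolt_knob (a point): Centre of the top of the bolt's upright red knob (16 mm in diameter, 34 mm tall, top 89 mm above the bench); 106 mm from the ring's centre along the stand's -y when the joint is 0; moves with the bolt. Push or pinch it.
- blank_plate: Loose spare plate of the same size and shape but dark steel and without notches; not to be used. Origin: centre of the spigot's bottom.
- mug: Loose white mug, 80 mm in diameter, 90 mm tall; origin at the centre of its underside.
- tape_roll: Loose yellow roll, 100 mm in diameter, 45 mm tall; origin at the centre of its underside.
- bolt_jar: Loose jar, 60 mm in diameter, 80 mm tall; origin at the centre of its underside.
- screwdriver: Loose screwdriver with a red handle, lying; origin on its underside.
- wrench: Loose steel wrench, lying; origin on its underside.
Things that resemble listed ones, but are neither listed nor needed, are in the scene too. What is shaped like the keyed_plate but purple is not meant.

How it is judged:
On the way, in this order (a step that is already met when the one before it is completed fails the run):
1. the keyed plate lies flat and fully home on the ring, its notches over the pins, and has been let go (z of plate_under in the frame of ring_top between -0.003 and 0.003 m and horizontal distance between plate_under and ring_top below 0.004 m and angle between keyed_plate's own z axis and vertical below 0.06 rad and contact force between the fingers and keyed_plate below 0.1 N), for 0.2 s.
2. the bolt is slid fully in over the seated plate (z of plate_under in the frame of ring_top between -0.003 and 0.003 m and horizontal distance between plate_under and ring_top below 0.004 m and angle between keyed_plate's own z axis and vertical below 0.06 rad and value of joint bolt above 0.03 m), for 0.2 s.
At the end, for the whole second after the job is handed in: The keyed plate lies at rest on the ring, released, its underside within 3 mm of the ring's top in height and 4 mm sideways and level within 0.06 rad, and the bolt is in by more than 30 of its 34 mm (all of step 2 and linear speed of keyed_plate below 0.02 m/s and contact force between the fingers and keyed_plate below 0.1 N); the robot touches nothing.
It fails at once if the keyed plate is forced against the stand, its ring, pins or bolt with more than 60 N (contact force between keyed_plate and stand above 60 N).
It fails at once if the blank plate is moved by more than 30 mm (distance of blank_plate from where it was at the start of the episode above 0.03 m).
It fails at once if the mug, tape roll, jar, screwdriver or wrench is moved by more than 30 mm (distance of any of mug, tape_roll, bolt_jar, screwdriver, wrench from where it was at the start of the episode above 0.03 m).
It also fails if it takes over 72 s, if anything falls off the work surface, if the arm or the gripper's body presses on something with over 40 N, if the wrist force passes 120 N, or if a joint passes its speed limit or range.

## Robot

A 6-joint arm with a two-finger parallel gripper is mounted at the origin on the work surface. World frame = base frame: x ahead of the robot, y to its left, z up, the work surface at z = 0. Lengths are in m, angles in rad, forces in N, time in s.
With the tool pointing down it reaches from about 0.325 to 0.85 m from the base axis. Payload 15.5 kg.
Tool frame: the origin (TCP) lies midway between the tips of the shut fingers; the grasp point (between the pads) lies 19 mm behind it; z points along the fingers, y is the line along which they close (so a half turn about z gives the same grasp; the last joint's range is limited). The gripper opens to 91 mm and grips with 3 to 60 N. Pads are 32 mm wide; open, the fingers measure 118 mm over their backs; the gripper's body (76 mm by 178 mm) begins 60 mm behind the grasp point.
Start: joints at [1.081, 0.494, 1.345, -0, 1.302, -0.096], TCP at [0.24, 0.577, 0.214] pointing down, gripper open.
Joint ranges: [-2.91, 2.91], [-0.82, 2.16], [0.22, 2.67], [-1.22, 4.37], [0.12, 2.79], [-3.08, 3.08]. Speed limits (rad/s): [1.89, 1.89, 2.57, 3.01, 3.01, 3.01].

## Interface

Orientations are given as a rotation vector (axis times angle).
In Python, from bench import bot gives the robot as it stands. Calls block until the motion is done:
- bot.goto(position, orientation): joint-space move of the TCP to a pose.
- bot.line_to(position, ori=None, v=0.15, max_force=None): straight line of the TCP; ori=None keeps the orientation; v is the mean speed in m/s. With max_force (N) it stops when the force on the tool has changed by that much, and returns True; else False.
- bot.move_j(angles): joint-space move.
- bot.gripper_to(opening, squeeze=None): opening from 0.0 (shut) to 1.0 (fully open); squeeze is the grip in N (None keeps the last); returns when the fingers have stopped.
- bot.sleep(seconds).
- bot.ik(position, orientation): joint angles nearest the present ones, or None.
- bot.get_obs(): the state.
- bot.get_image(name): name is "side" or "top"; returns the picture (480x640x3 uint8, red, green, blue); there is no depth.
- bot.calibration(name): a dict with "K" (3x3 intrinsics, pixels), "D" ([k1, k2, p1, p2, k3] as OpenCV has them; the pictures are not rectified), "xyz" and "rotation" of the camera in the world. Camera axes: x right, y up, looking along -z (the intrinsics and any distortion apply to the point x, -y, -z); pixel columns grow to the right and rows downward; lengths in m; the calibration is good to about 2 mm. A picture is of the moment at which its call begins. calibration takes no time and is no camera call.
A pose or a line that the arm cannot do raises bot.Unreachable and nothing moves.
- bot.finish_job(): hands the job in; it is judged then, once.
Trained networks look in the newest picture that a camera, given by its name, has taken for a name from the list of things; names that differ only in an ending like _2 or _b are one class to them, and where a whole thing is asked for, a point or a joint stands for the part that bears it (a point fixed in the world has none). Each returns a list of dicts, best first, with "confidence" (0 to 1); they miss things now and then, are a little off and sometimes report something else, mostly with a low value. They report only what shows in the picture. A call takes as long as a camera call. They do not tell look-alikes from the thing itself.
- bot.boxes_of(camera, thing): "extent" ([left, top, width, height] in pixels, round what is visible of it).
- bot.masks_of(camera, thing): "mask" (480x640 bool, what is visible of it) and "extent" ([left, top, width, height] in pixels, round what is visible of it).
The state is a dict: "t": time; "joint_pos": joint angles; "joint_velocities": joint speeds; "tau": joint torques, N m; "tcp_pos": TCP position; "tool_rot": TCP orientation; "contact_force": force on the tool from outside, world axes, zero at the start; "ft_torque": the same for the moment, N m; "gripper_width": opening from 0.0 (shut) to 1.0 (fully open); "gripper_force": force on a finger pad.
Only numpy, scipy, OpenCV 4.12 (cv2) and the standard library are available. Lean on these libraries where they do the work, as an engineer would, in place of code of your own. Each camera call takes 0.05 s, during which the arm holds its last target. There are 200 camera calls.

## Working session

There is one attempt and no reset: what is moved stays moved. The work goes in short steps, each a Python script; the robot and the scene stay as the last script left them, time stands still between calls to the robot, and variables do not carry over. Pictures are saved under pics/ and viewed, at most 10 in all, crops included, and the job is handed in when it is done.

```bash
mkdir -p pics; ls; python3 - <<'E'
from bench import bot
import cv2, numpy as np
for c in ("top","side"):
    im=bot.get_image(c); cv2.imwrite(f"pics/{c}0.png",im[:,:,::-1])
    k=bot.calibration(c); print(c,{a:np.round(np.array(b),4).tolist() for a,b in k.items()})
    for t in ("keyed_plate","boss_top","blank_plate","stand","bolt","bolt_knob","ring_top"):
        try: print(t,[(d["extent"],round(d["confidence"],2)) for d in bot.boxes_of(c,t)])
        except Exception as e: print(t,e)
print(bot.get_obs())
E
```

```text
pics
top {'K': [[547.6531, 0.0, 318.9256], [0.0, 547.6531, 237.8573], [0.0, 0.0, 1.0]], 'D': [-0.1622, 0.0, 0.0, 0.0, 0.0], 'xyz': [0.2783, -0.0119, 1.2414], 'rotation': [0.1848, -0.1751, -1.5138]}
keyed_plate [([220.6, 186.7, 42.0, 43.6], 0.97), ([163.4, 152.8, 38.2, 45.9], 0.88), ([193.4, 323.2, 41.6, 43.6], 0.76)]
boss_top [([223.2, 186.6, 40.7, 44.6], 0.82), ([195.1, 321.2, 37.5, 49.0], 0.65), ([162.9, 153.8, 41.4, 45.2], 0.62)]
blank_plate []
stand [([310.7, 201.1, 106.7, 80.1], 0.93)]
bolt [([370.7, 236.3, 32.4, 17.9], 0.79), ([310.4, 202.7, 106.6, 79.8], 0.16), ([491.3, 239.1, 47.6, 46.4], 0.15)]
bolt_knob [([372.7, 237.8, 29.7, 20.7], 0.61)]
ring_top [([309.3, 205.1, 108.7, 77.9], 0.63), ([223.3, 187.9, 40.7, 41.3], 0.36)]
side {'K': [[503.5608, 0.0, 315.8114], [0.0, 503.5608, 237.2891], [0.0, 0.0, 1.0]], 'D': [-0.0882, 0.0, 0.0, 0.0, 0.0], 'xyz': [0.3606, -0.847, 0.6739], 'rotation': [0.9798, -0.0973, -0.1747]}
keyed_plate [([318.3, 198.9, 45.8, 29.7], 0.92), ([190.6, 199.6, 42.2, 33.2], 0.74), ([332.0, 170.6, 43.8, 27.6], 0.62)]
boss_top [([317.3, 198.7, 47.1, 31.7], 0.91),
[... 315 characters left out ...]
_pos': array([ 1.08148564e+00,  4.93586750e-01,  1.34550909e+00, -2.06180429e-05,
        1.30249534e+00, -9.54915133e-02]), 'joint_velocities': array([ 3.79781051e-05, -4.66284493e-04,  2.95730502e-03,  1.04483907e-03,
        3.08710382e-04, -5.16848008e-04]), 'tau': array([-5.82966604e-03, -8.78661776e+01, -3.82229841e+01,  7.03642541e-02,
        4.41528135e-02,  4.64746927e-05]), 'tcp_pos': array([0.23982122, 0.57715477, 0.21392012]), 'tool_rot': array([ 6.14607635e-01,  3.08086669e+00, -6.79193325e-06]), 'contact_force': array([ 0.25064774, -0.40213856, -1.35640659]), 'ft_torque': array([ 0.01057283, -0.00671185, -0.04161169]), 'gripper_force': 0.0, 'gripper_width': 1.0007062265973903}
```

View pics/top0.png

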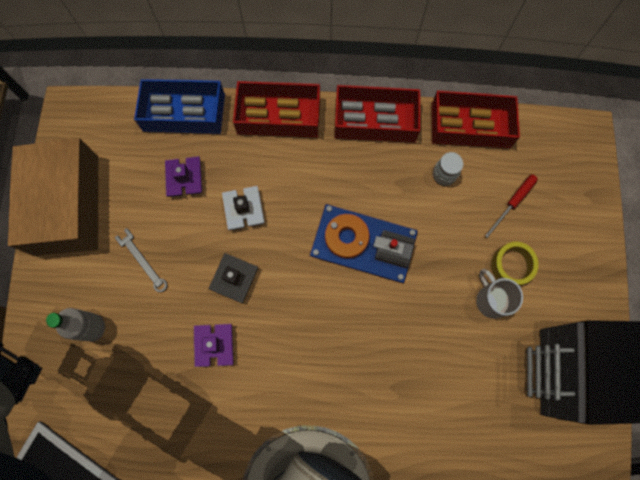

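View pics/side0.png

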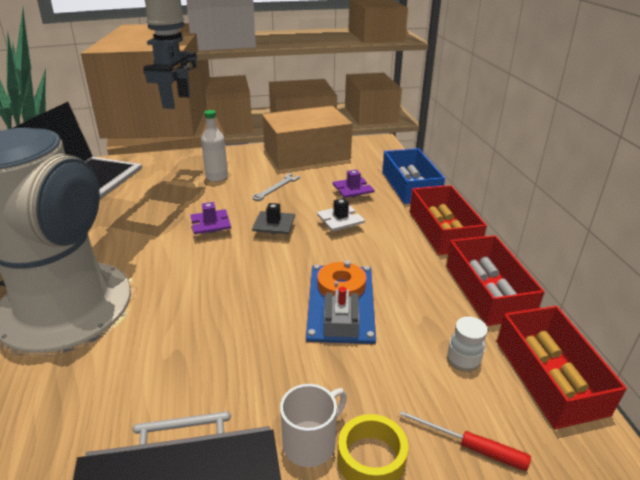

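```bash
python3 - <<'E'
import cv2
im=cv2.imread("pics/top0.png")
a=cv2.resize(im[180:300,150:430],None,fx=2.85,fy=2.85,interpolation=cv2.INTER_CUBIC)
cv2.imwrite("pics/crop0.png",a); print(a.shape)
E
```

```text
(342, 798, 3)
```

View pics/crop0.png

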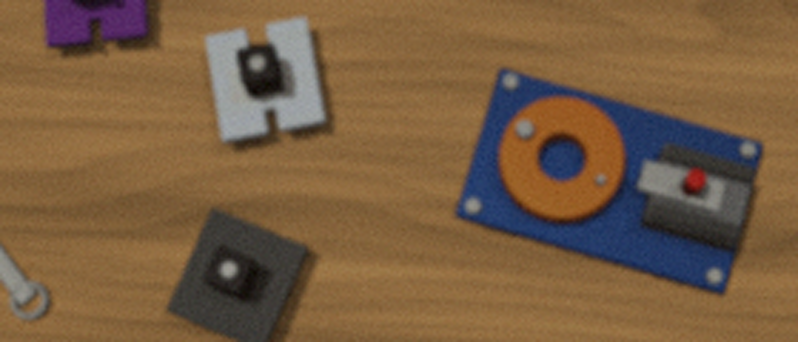

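The top picture shows the aluminium keyed plate at px (243,208), with its wide notch pointing up in the image. The blank is at (233,278), the stand ring at (347,236) and the red knob at (394,244). The thick pin is visible at about (334,225) and the thin one at (361,243). Next I'll warp to metric planes and fit.

```bash
cat > vis.py <<'E'
import numpy as np, cv2
from scipy.spatial.transform import Rotation as R
from bench import bot
def proj(P,c):
    k=bot.calibration(c); Rc=R.from_rotvec(k["rotation"]).as_matrix()
    p=(np.asarray(P,float).reshape(-1,3)-k["xyz"])@Rc*[1,-1,-1]
    return cv2.projectPoints(p,np.zeros(3),np.zeros(3),np.array(k["K"]),np.array(k["D"]))[0].reshape(-1,2)
def ray(px,c,z):
    k=bot.calibration(c); Rc=R.from_rotvec(k["rotation"]).as_matrix()
    u=cv2.undistortPoints(np.asarray(px,float).reshape(-1,1,2),np.array(k["K"]),np.array(k["D"])).reshape(-1,2)
    d=np.c_[u[:,0],-u[:,1],-np.ones(len(u))]@Rc.T; o=np.array(k["xyz"])
    return (o+d*((z-o[2])/d[:,2])[:,None])[:,:2]
def warp(im,c,z,cx,cy,half,res=0.0005):
    """metric view: column -> +x, row -> -y"""
    n=int(2*half/res); a=(np.arange(n)+.5)*res-half
    X,Y=np.meshgrid(cx+a,cy-a)
    m=proj(np.c_[X.ravel(),Y.ravel(),np.full(X.size,z)],c).reshape(n,n,2).astype(np.float32)
    return cv2.remap(im,m[...,0],m[...,1],cv2.INTER_CUBIC)
E
cat > fit.py <<'E'
from vis import *
from scipy.optimize import minimize
S={}
for c in ("top","side"):
    im=cv2.imread(f"pics/{c}0.png"); 
    g0=ray([[243,208]],"top",.03)[0]; H=.08
    w=warp(im,c,.03,*g0,H); hsv=cv2.cvtColor(w,cv2.COLOR_BGR2HSV)
    m=((hsv[...,2]>125)&(hsv[...,1]<70)).astype(np.float32); m=cv2.GaussianBlur(m,(0,0),3)
    poly=np.array([[45,42],[-45,42],[-45,5],[-26,5],[-26,-5],[-45,-5],[-45,-42],[45,-42],[45,-8.5],[26,-8.5],[26,8.5],[45,8.5]])/1e3
    def cost(p):
        r=R.from_euler('z',p[2]).as_matrix()[:2,:2]; q=poly@r.T+p[:2]
        f=np.zeros(m.shape,np.uint8); cv2.fillPoly(f,[np.round(np.c_[q[:,0]+H,H-q[:,1]]/.0005*16).astype(np.int32)],255,shift=4)
        return float(np.mean(np.abs(cv2.GaussianBlur(f.astype(np.float32)/255,(0,0),3)-m)))*100
    best=min((minimize(cost,[dx,dy,a],method="Nelder-Mead",options=dict(initial_simplex=[[dx,dy,a],[dx+.008,dy,a],[dx,dy+.008,a],[dx,dy,a+.25]])) for a in np.arange(-3,3.2,.5) for dx in (0,) for dy in (0,)),key=lambda r:r.fun)
    print(c,"plate",g0+best.x[:2],best.x[2],best.fun)
    # stand
    r0=ray([[347,236]],"top",.038)[0]; w=warp(im,c,.038,*r0,H); hsv=cv2.cvtColor(w,cv2.COLOR_BGR2HSV)
    o=((hsv[...,0]>5)&(hsv[...,0]<14)&(hsv[...,1]>190)&(hsv[...,2]>120)).astype(np.uint8)
    cn=max(cv2.findContours(o,cv2.RETR_EXTERNAL,cv2.CHAIN_APPROX_NONE)[0],key=cv2.contourArea)
    e=cv2.fitEllipse(cn); print(c,"ring",r0[0]-H+e[0][0]*.0005,r0[1]+H-e[0][1]*.0005,np.array(e[1])*.0005)
    cv2.imwrite(f"pics/ring_{c}.png",w)
    b0=ray([[363,242]],"top",.012)[0]; w=warp(im,c,.012,*b0,.16); hsv=cv2.cvtColor(w,cv2.COLOR_BGR2HSV)
    o=((hsv[...,0]>105)&(hsv[...,0]<125)&(hsv[...,1]>140)).astype(np.uint8)
    cn=max(cv2.findContours(o,cv2.RETR_EXTERNAL,cv2.CHAIN_APPROX_NONE)[0],key=cv2.contourArea)
    (x,y),s,a=cv2.minAreaRect(cn); print(c,"base",b0[0]-.16+x*.0005,b0[1]+.16-y*.0005,np.array(s)*.0005,a)
    for t,z in(("red",.089),):
        h=cv2.cvtColor(im,cv2.COLOR_BGR2HSV); k=(((h[...,0]<4)|(h[...,0]>174))&(h[...,1]>150)).astype(np.uint8)
        bx={"top":(380,230,30,30),"side":(325,280,35,30)}[c]; mm=np.zeros_like(k); mm[bx[1]:bx[1]+bx[3],bx[0]:bx[0]+bx[2]]=1
        ys,xs=np.nonzero(k*mm); print(c,"knob px",xs.mean(),ys.mean(),len(xs),xs.min(),xs.max(),ys.min(),ys.max(),"at z.075:",ray([[xs.mean(),ys.mean()]],c,.075))
tp=[[150+525/2.85,180+128/2.85],[150+601/2.85,180+179/2.85]]
print("pins",ray(tp,"top",.048))
E
python3 fit.py; python3 -c "
import cv2,numpy as np
a=np.hstack([cv2.imread('pics/ring_top.png'),cv2.imread('pics/ring_side.png')]);cv2.imwrite('pics/rings.png',a)"
```

```text
top plate [0.6271465  0.18432591] 0.24458430144930687 7.312150299549103
top ring 0.590121766750785 -0.09973912695910797 [0.00444415 0.02234399]
top base 0.5599928783464574 -0.10091048898500479 [0.12565587 0.22010825] 13.736268043518066
top knob px 393.47727272727275 242.9090909090909 44 390 396 239 247 at z.075: [[ 0.54881552 -0.16137619]]
side plate [0.624751   0.18030692] 1.6969008259544203 11.897232383489609
side ring 0.5673987748074256 -0.06775211218860017 [0.07776529 0.09895978]
side base 0.5564866222429418 -0.10985467233461418 [0.12411814 0.21540527] 13.633973121643066
side knob px 341.7204301075269 295.3225806451613 93 339 345 288 303 at z.075: [[ 0.54417445 -0.16166844]]
pins [[ 0.59001795 -0.03032862]
 [ 0.55170479 -0.09169102]]
```

View pics/rings.png

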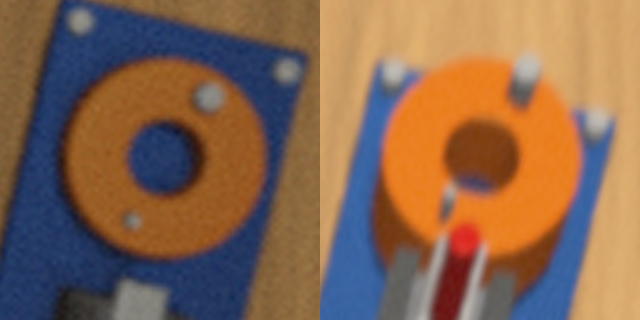

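```bash
cat > fit2.py <<'E'
from vis import *
from scipy.optimize import minimize
H=.08; outs=[]
poly=np.array([[45,42],[-45,42],[-45,5],[-26,5],[-26,-5],[-45,-5],[-45,-42],[45,-42],[45,-8.5],[26,-8.5],[26,8.5],[45,8.5]])/1e3
px=lambda q:np.round(np.c_[q[:,0]+H,H-q[:,1]]/.0005*16).astype(np.int32)
g0=np.array([.626,.182]); r0=ray([[347,236]],"top",.038)[0]
for c in ("top","side"):
    im=cv2.imread(f"pics/{c}0.png")
    w=warp(im,c,.03,*g0,H); hsv=cv2.cvtColor(w,cv2.COLOR_BGR2HSV).astype(int)
    m=((hsv[...,1]<75)&(hsv[...,2]>100)).astype(np.float32); m=cv2.GaussianBlur(m,(0,0),2)
    def cost(p):
        r=R.from_euler('z',p[2]).as_matrix()[:2,:2]; q=poly@r.T+p[:2]
        f=np.zeros(m.shape,np.uint8); cv2.fillPoly(f,[px(q)],255,shift=4)
        wt=np.ones(m.shape,np.float32); cv2.circle(wt,(160,160),10,0,-1)
        # boss and its image displacement are not scored
        d=ray(proj([[*g0,.072]],c),c,.03)[0]-g0
        for s in np.linspace(0,1,5): x=px((p[:2]+d*s)[None])[0]/16; cv2.circle(wt,(int(x[0]),int(x[1])),42,0,-1)
        return float(np.mean(wt*np.abs(cv2.GaussianBlur(f.astype(np.float32)/255,(0,0),2)-m)))*100
    best=[]
    for a in (.2,.2+np.pi/2,.2+np.pi,.2-np.pi/2):
        b=minimize(cost,[0,0,a],method="Nelder-Mead",options=dict(initial_simplex=[[0,0,a-.1],[.006,0,a],[0,.006,a],[-.005,-.005,a+.15]]));best.append(b)
        print(c,"plate",g0+b.x[:2],b.x[2],b.fun)
    b=min(best,key=lambda r:r.fun); q=poly@R.from_euler('z',b.x[2]).as_matrix()[:2,:2].T+b.x[:2]
    v=w.copy(); cv2.polylines(v,[px(q)],True,(0,255,0),1,shift=4); mv=cv2.cvtColor((m*255).astype(np.uint8),cv2.COLOR_GRAY2BGR)
    outs.append(np.hstack([v,mv]))
    w=warp(im,c,.038,*r0,H); hsv=cv2.cvtColor(w,cv2.COLOR_BGR2HSV)
    o=((hsv[...,0]>3)&(hsv[...,0]<(14 if c=="top" else 16))&(hsv[...,1]>185)&(hsv[...,2]>(0 if c=="top" else 190))).astype(np.float32); o=cv2.GaussianBlur(o,(0,0),2)
    def rc(p):
        f=np.zeros(o.shape,np.uint8); x=px(np.array([p]))[0]
        cv2.circle(f,tuple(int(t) for t in x),1600,255,-1,shift=4); cv2.circle(f,tuple(int(t) for t in x),624,0,-1,shift=4)
        wt=np.ones(o.shape); wt[200 if c=="side" else 275:]=0; 
        return np.mean(wt*np.abs(cv2.GaussianBlur(f/255.,(0,0),2)-o))*100
    b=minimize(rc,[0,0],method="Nelder-Mead",options=dict(initial_simplex=[[0,0],[.005,0],[0,.005]]))
    print(c,"ring",r0+b.x,b.fun)
cv2.imwrite("pics/plates.png",np.vstack(outs)[:,:])
k=lambda u,v:r0+[(u+.5)*.0005-H,H-(v+.5)*.0005]
E
python3 fit2.py
```

```text
top plate [0.62663014 0.18343187] 0.2381806519939989 1.2681514956057072
top plate [0.62699968 0.18278855] 1.8531165080833392 5.908422917127609
top plate [0.6266489  0.18318795] 3.399548670426041 2.0139075815677643
top plate [0.62724834 0.18155695] -1.320247698841725 5.758266523480415
top ring [ 0.56763387 -0.05990981] 23.154624931611785
side plate [0.62280831 0.17598421] 0.23611591512802346 5.761833116412163
side plate [0.62003731 0.17590323] 1.7966489140287984 5.792022868990898
side plate [0.62303218 0.17507739] 3.39606334063969 6.065394356846809
side plate [0.62081014 0.1761228 ] -1.3400266185806133 6.110657751560211
side ring [ 0.56849879 -0.06105074] 2.9452949433087463
```

```bash
python3 -c "
import cv2
a=cv2.imread('pics/plates.png');print(a.shape);cv2.imwrite('pics/plates_s.png',cv2.resize(a,(600,600)))"
```

```text
(640, 640, 3)
```

View pics/plates_s.png

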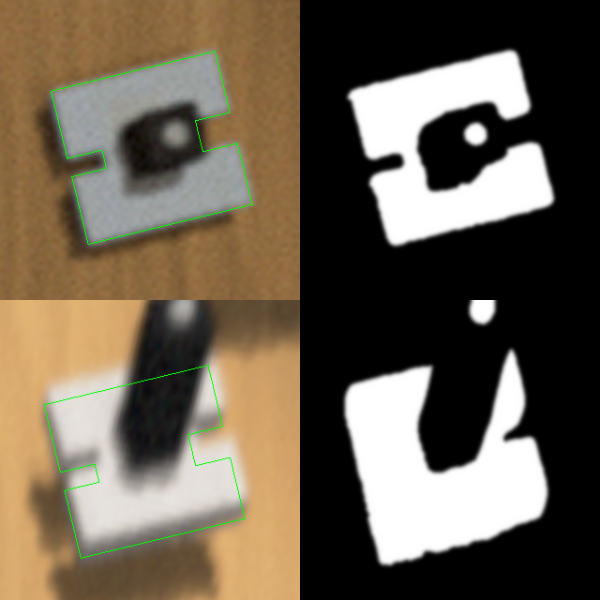

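Top-view fit matches the drawing: plate at (0.6266, 0.1834), yaw 0.238. The stand yaw is about -0.239, the ring is near (0.5695, -0.0605), and the thick pin is at world angle 1.01, which is 1.25 in the stand frame and within the given range. Grasping now.

```bash
cat > rob.py <<'E'
from vis import *
def ori(th): return (R.from_euler('z',th)*R.from_euler('x',np.pi)).as_rotvec()
P=np.array([.6266,.1834]); PY=.238
C=np.array([.5695,-.0605]); SY=-.239; TH=1.012
def st(s=""):
    o=bot.get_obs(); print(s,round(o["t"],2),np.round(o["tcp_pos"],4),np.round(o["contact_force"],1),"w",round(o["gripper_width"]*91,1),"gf",round(o["gripper_force"],1)); return o
E
python3 - <<'E'
from rob import *
st()
bot.gripper_to(.65)
bot.goto([*P,.13],ori(PY)); st()
print(bot.line_to([*P,.036],v=.1,max_force=8)); st()
bot.gripper_to(0,squeeze=25); st("grip")
bot.line_to([*P,.12],v=.12); o=st("lift"); print(o["joint_pos"])
im=bot.get_image("top"); cv2.imwrite("pics/top1.png",im[:,:,::-1])
bot.goto([*C,.10],ori(TH)); o=st("above"); print(o["joint_pos"])
im=bot.get_image("side"); cv2.imwrite("pics/side1.png",im[:,:,::-1])
cv2.imwrite("pics/side1c.png",cv2.resize(im[180:340,240:440,::-1],None,fx=3,fy=3))
E
```

```text
0.8 [0.2398 0.5772 0.2139] [ 0.3 -0.4 -1.4] w 91.1 gf 0.0
 3.47 [0.6264 0.1842 0.1301] [0.4 0.7 0.1] w 59.0 gf 0.0
False
 4.56 [0.6271 0.1835 0.0366] [-0.1 -0.4 -0.3] w 59.0 gf 0.0
grip 5.12 [0.6267 0.1834 0.0362] [0.2 0.3 3. ] w 30.2 gf 25.0
lift 5.97 [0.6261 0.1833 0.1192] [ 0.1  0.2 -3.3] w 29.9 gf 25.0
[ 1.93315200e-01  6.27217146e-01  1.37530020e+00 -2.77036792e-06
  1.14034069e+00  1.52609574e+00]
above 7.14 [ 0.5698 -0.06    0.0999] [ 0.9  0.6 -3. ] w 30.0 gf 25.0
[-2.09223056e-01  5.55955170e-01  1.60149018e+00  2.16048146e-04
  9.84161966e-01  3.50346761e-01]
```

View pics/side1c.png

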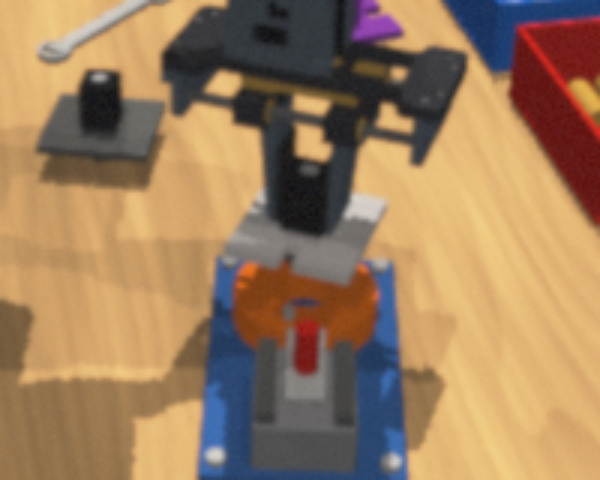

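The crop shows the plate held level over the ring, narrow notch facing the camera. Home TCP z should be about 0.052 and resting on the pins about 0.062. Lowering lightly.

```bash
cat >> rob.py <<'E'
def lower(th,xy=C,z=.0515,f=6):
    h=bot.line_to([*xy,z],ori(th),v=.03,max_force=f); o=bot.get_obs(); print("th",round(th,3),h,np.round(o["tcp_pos"],4),np.round(o["contact_force"],1)); return o
E
python3 - <<'E'
from rob import *
bot.line_to([*C,.078],v=.08)
o=lower(TH)
st()
if .056<o["tcp_pos"][2]<.067:
    for d in (.035,-.035,.07,-.07,.105,-.105,.14,-.14):
        z=bot.get_obs()["tcp_pos"][2]
        bot.line_to([*C,z+.0015],ori(TH+d),v=.03)
        o=lower(TH+d)
        if o["tcp_pos"][2]<.056: break
st("end")
E
```

```text
th 1.012 True [ 0.5697 -0.0599  0.0633] [ 3.1  2.4 -5.7]
 8.17 [ 0.5697 -0.0599  0.0633] [ 3.1  2.4 -5.7] w 29.6 gf 25.0
th 1.047 True [ 0.5698 -0.0598  0.0597] [ 1.7  1.7 -4.7]
th 0.977 True [ 0.5701 -0.06    0.0519] [1.2 0.4 2.5]
end 9.3 [ 0.5701 -0.06    0.0519] [1.2 0.4 2.5] w 29.9 gf 25.0
```

Dropped home at θ = 0.977 (TCP z 0.052). I'll release and check before going for the bolt.

```bash
python3 - <<'E'
from rob import *
bot.gripper_to(.6); st("open")
bot.line_to([*C,.17],v=.15); st()
s=np.array([-np.sin(SY),np.cos(SY)])   # stand +y
bot.goto([*(C-.15*s),.17],ori(SY)); st()
im=bot.get_image("top"); 
a=warp(im[:,:,::-1].copy(),"top",.046,*C,.08); im=bot.get_image("side"); b=cv2.resize(im[240:350,285:395,::-1],(320,320))
cv2.imwrite("pics/seat.png",np.hstack([a,b]))
E
```

```text
open 9.87 [ 0.5697 -0.0599  0.0518] [ 0.2  0.7 -0.2] w 54.3 gf 0.0
 10.81 [ 0.569  -0.0604  0.1692] [ 0.7  0.1 -0.1] w 54.6 gf 0.0
 11.75 [ 0.5339 -0.2057  0.1695] [ 1.4 -0.6  0.5] w 54.4 gf 0.0
```

View pics/seat.png

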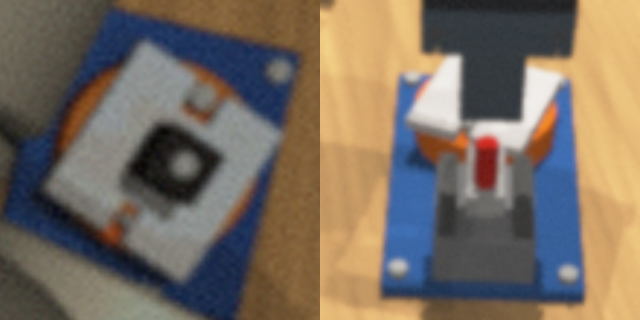

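The plate lies flat, with both pins standing in its notches (thick at (203,98), thin at (125,222) in the left view). Now I'll push the bolt in with shut fingers.

```bash
python3 - <<'E'
from rob import *
s=np.array([-np.sin(SY),np.cos(SY)])
bot.gripper_to(0)
A=C-.15*s
bot.line_to([*A,.068],v=.12,max_force=8) and print("hit!"); st()
h=bot.line_to([*(C-.075*s),.068],v=.03,max_force=12); o=st(f"push {h}"); print("stand y",(o["tcp_pos"][:2]-C)@s)
bot.line_to([*(C-.16*s),.068],v=.1); bot.line_to([*(C-.2*s),.2],v=.15); o=st()
im=bot.get_image("top"); h=cv2.cvtColor(im,cv2.COLOR_RGB2HSV)
a=warp(im[:,:,::-1].copy(),"top",.052,*(C-.04*s),.08)
im=bot.get_image("side"); b=cv2.resize(im[240:350,285:395,::-1],(320,320))
cv2.imwrite("pics/bolt.png",np.hstack([a,b]))
E
```

```text
13.76 [ 0.5344 -0.2064  0.0686] [1.2 0.4 0.8] w 0.5 gf 0.0
push True 15.59 [ 0.5486 -0.1463  0.0679] [-0.7 -7.   3. ] w 0.1 gf 3.6
stand y -0.08833702422631709
 17.52 [ 0.5218 -0.2543  0.1992] [ 0.4  0.5 -1.1] w 0.6 gf 0.0
```

View pics/bolt.png

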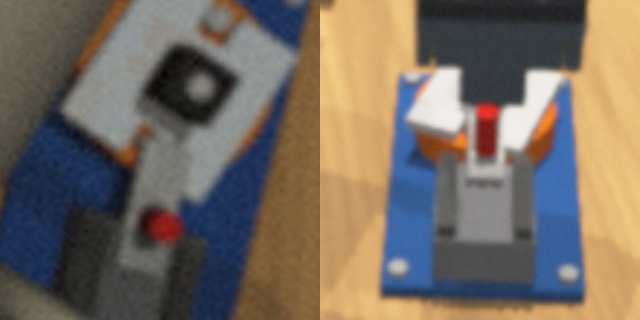

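The bolt tongue now lies over the plate. I'll confirm the travel from how far the knob has shifted in the images.

```bash
python3 - <<'E'
from rob import *
s=np.array([-np.sin(SY),np.cos(SY)])
def knob(im,c):
    h=cv2.cvtColor(im,cv2.COLOR_BGR2HSV); k=((h[...,0]<4)|(h[...,0]>174))&(h[...,1]>150)
    z=np.zeros_like(k); x,y,w,hh={"top":(365,225,50,40),"side":(325,265,35,50)}[c]; z[y:y+hh,x:x+w]=1
    ys,xs=np.nonzero(k&z); return ray([[xs.mean(),ys.mean()]],c,.075)[0],len(xs)
for c in("top","side"):
    a,n=knob(cv2.imread(f"pics/{c}0.png"),c); b,m=knob(bot.get_image(c)[:,:,::-1].copy(),c)
    print(c,n,m,"travel",(b-a)@s,"now y",(b-C)@s)
E
```

```text
top 44 40 travel 0.031514111463873035 now y -0.07139135177031969
side 93 94 travel 0.034389731013694136 now y -0.06989835970544032
```

The knob sits at stand y of about -0.071, against -0.072 expected when fully in, and the push ended on the hard stop. Handing in.

```bash
python3 -c "
from bench import bot
print(bot.finish_job())"
```

```text
the job is handed in; nothing more can be done
None
```

The keyed plate is seated flat on the ring and released, the bolt is pushed in to its stop over it, and the job is handed in; no verdict was shown.

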